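Bring the hanging scrap caddy to the chopping board and hold its lid open

ROBOT

A 7-joint arm with a two-finger parallel gripper is mounted at the origin on a cart in front of the work surface, level with it; the furniture and walls round the work are solid. World frame = base frame: x ahead of the robot, y to its left, z up, the work surface at z = 0. Lengths are in m, angles in rad, forces in N, time in s.
With the tool pointing down it reaches from about 0.4 to 0.875 m from the base axis. Payload 4.4 kg.
Tool frame: the origin (TCP) lies at the very end of the fingers, on their centre line; the grasp point (between the pads) lies 19 mm behind it (manip.hold_point_z is the distance from the TCP to the grasp point, in m); z points along the fingers, y is the line along which they close (so a half turn about z gives the same grasp; the last joint's range is limited). The gripper opens to 85 mm and grips with 20 to 120 N. Pads are 22 mm wide; open, the fingers measure 114 mm over their backs; the gripper's body (76 mm by 85 mm) begins 54 mm behind the grasp point. The pads swing forward as they close: fully open they stand 13 mm farther back than shut.
Start: joints at [-1.198, 0.628, 0.038, 1.517, -0.027, 0.996, -0.02], TCP at [0.276, 0.588, 0.231] pointing down, gripper open.
Joint ranges: [-3.06, 3.06], [-0.37, 2.12], [-1.25, 1.32], [0.18, 2.47], [-1.1, 4.24], [0.23, 1.98], [-2.94, 2.94]. Speed limits (rad/s): [2.57, 2.57, 3.14, 3.14, 3.14, 3.14, 3.14].

INTERFACE

Orientations are given as a unit quaternion [w, x, y, z].
In Python, from bench import manip gives the robot as it stands. The module is installed in compiled form; this text tells all that it offers.
- The arm moves only by the shell command python3 -m crank 'ROWS' [OPENING] [FORCE]. ROWS is JSON, a list of rows, each a list of 2 entries, a list of its own where there are three numbers: the shift along the tool's x, y, z in mm, then the turn, a rotation vector about the tool's x, y, z in degrees. A call has 1 to 10 rows; each row shifts and turns the commanded pose from where the row before left it, along the tool's axes as they then stand; what a row does not reach is not made up. A row lasts 1/12 s, in which the tool goes at most 41.7 mm and 7.16 degrees, less where a joint would pass 70% of its speed; a pose out of reach is approached as far as the arm can. A call is refused whole if a number of a shift passes 41.7 or a number of a turn 7.16, either way. A call with a gripper value outside its range is refused whole. OPENING is the opening, from -1 (shut) to 1 (fully open), so that 0 is half open, set as the call begins (- or left out, the last holds). The fingers move at their own pace and stop on an object; FORCE is the grip in N (left out, the last holds). Time passes only in rows, so rows that do not move let the fingers close. It gives the time, the measured TCP pose, the force, the opening and the grip force at its end, in the units of the state.
- manip.read_state(): the state, without advancing time (a new reading comes with each control period).
- manip.read_camera(name): name is "scene" or "top"; returns a dict with "color" (420x560x3 uint8, blue, green, red), "camera_matrix" (3x3 intrinsics, pixels), "R" (3x3) and "t" (3): a world point X has camera coordinates R X + t. Camera axes: x right, y down, z forward; pixel columns grow to the right and rows downward; lengths in m; the calibration is good to about 2 mm. A picture is of the moment at which its call begins. There is no depth.
- manip.job_done(): hands the job in; it is judged then, once.
The state is a dict: "time": time; "qpos": joint angles; "joint_vel": joint speeds; "joint_torque": joint torques, N m; "eef_pos": TCP position; "ee_rot": TCP orientation; "wrist_force": force on the tool from outside, world axes, zero at the start; "wrist_torque": the same for the moment, N m; "opening": finger opening in m; "grip_force": force on a finger pad.
Only numpy, scipy, OpenCV 4.12 (cv2) and the standard library are available. Lean on these libraries where they do the work, as an engineer would, in place of code of your own. Each camera call takes 0.05 s, during which the arm holds its last target. There are 200 camera calls.

TASK

I am about to clear the chopping board: lift the lidded scrap caddy up and off the rail it hangs on, keep it upright, and stand it on the worktop beside the chopping board, within a few centimetres of its right-hand long edge (the one towards the microwave), and let go of it. Then raise its lid by the bar at the front to about 45 degrees from closed and finish there, still holding the lid up with the fingers, because it falls shut by itself. Leave the other loose things where they are.

Things in the scene. Friction and masses are not known exactly. Their poses are not given: they have to be found in the camera images.
- rail: fixed free-standing steel rail stand on the worktop, 280 mm wide, 258 mm high. Origin on the worktop below the middle of its top bar; y runs along the bars, -x is its front, where the caddy hangs. Two posts at y = +-115 mm, x = +20 mm, with feet 150 mm long. A lower bar, axis 126 mm up at x = -4 mm, only steadies the caddy's back. A fixed peeler hangs at its y = +130 mm end
- caddy: small rectangular white enamelled food-scrap caddy with a hinged lid, loose, 0.5 to 0.8 kg with its lid. Bin 120 mm deep (x) x 150 mm wide (y) x 132 mm high. Origin: centre of its underside; x points from its front to its back, z up. Its hook and handle stand at its back (points caddy_hook, caddy_handle), reaching to x = +84 mm and 210 mm high. Mass centre about 60 mm in front of the handle
- caddy_handle (a point): middle of the black crossbar of the caddy's carrying handle, 62 mm behind the caddy's origin and 198 mm above its underside; the bar is 92 mm long (along the caddy's y), 24 mm high and 14 mm thick (along x), free on both sides and above; grip it across its thickness from above
- lid_bar (a point): middle of the round black lifting bar on the front of the caddy's lid, 14 mm thick, 80 mm long along the caddy's y, carried by two arms at its ends; 155 mm in front of the hinge axis, with about 36 mm of free space between the bar and the bin. Closed it is 100 mm in front of the caddy's origin and 140 mm above its underside. The bar can turn between the fingers while the lid rises
- lid_hinge (a point): the hinge axis of the lid (along the caddy's y) at the back of the bin, 55 mm behind the caddy's origin and 136.5 mm above its underside
- lid (a joint): angle of the lid, rad: 0 closed, 0.785 = 45 degrees, stop at 1.35; free hinge, 0.12 kg lid, falls shut from any angle
- mug: white mug, 83 x 116 x 94 mm, on the worktop in front of the microwave; leave it. The microwave is fixed, 290 mm high, and fills the worktop from world x = 0.59 back, y = -0.20 to +0.35; carry things round in front of it
- fork: fork, 193 mm long, on the worktop in front of the microwave; leave it
- spice_jar: small spice jar, 44 mm wide, 100 mm high, on the worktop in front of the microwave; leave it
- caddy_hook (a point): underside of the down-turned steel hook behind the caddy's back plate, 70 mm wide, 74 mm behind and 150 mm above the caddy's origin; it rests on the rail's top bar. Its flange hangs 20 mm further down behind the bar: raise the caddy at least 25 mm (40 is safe), then draw it away to its front
- rail_bar (a point): middle of the axis of the rail's top bar (12 mm thick, along the rail's y), 220 mm above the worktop. The caddy hangs with its middle anywhere from y = -65 to +35 mm along the bar, its underside then 76 mm above the worktop
- board_edge (a point): middle of the lower right-hand long edge (worktop level) of a wooden chopping board that lies fixed on the worktop at the left, 180 x 260 x 22 mm, with an apple and a lemon on it. The point's y runs along this 260 mm edge, away from the robot; its x points out of the board to the right (towards the microwave)
- tumbler: clear drinking glass, 80 mm wide, 91 mm high, on the worktop in front of the rail, standing upright; leave it

How it is judged:
By the outcome, as a careful person would: the job done as asked, in the order asked, and still so for the second after the job is handed in, while the arm keeps its last pose, push and grip.
It also fails if it takes over 61 s, if anything falls off the work surface, if the arm or the gripper's body presses on something with over 40 N, if the wrist force passes 120 N, or if a joint passes its speed limit or range.

## Working session

There is one attempt and no reset: what is moved stays moved. The work goes in short steps, Python scripts to look and compute and a shell command to move; the robot and the scene stay as the last step left them, time stands still between calls to the robot, and variables do not carry over. Pictures are saved under pics/ and viewed, at most 10 in all, crops included, and the job is handed in when it is done.

```bash
mkdir -p pics
python3 - <<'E'
from bench import manip
import cv2,numpy as np
s=manip.read_state()
print({k:np.round(v,3).tolist() for k,v in s.items()}, manip.hold_point_z)
for n in("scene","top"):
    c=manip.read_camera(n); cv2.imwrite(f"pics/{n}0.png",c["color"])
    print(n,c["camera_matrix"].tolist(),np.round(c["R"],4).tolist(),c["t"].tolist(), (-c["R"].T@c["t"]).round(3))
    np.savez(f"{n}.npz",K=c["camera_matrix"],R=c["R"],t=c["t"])
E
```

```text
{'time': 0.0, 'qpos': [-1.198, 0.629, 0.038, 1.518, -0.027, 0.996, -0.02], 'joint_vel': [0.001, 0.002, -0.002, 0.002, -0.0, 0.0, 0.0], 'joint_torque': [0.002, -56.341, 1.227, -19.345, 0.011, 0.011, -0.0], 'eef_pos': [0.276, 0.588, 0.23], 'ee_rot': [-0.0, 0.218, 0.976, -0.001], 'wrist_force': [-0.078, -0.344, -0.201], 'wrist_torque': [0.023, 0.024, -0.052], 'grip_force': 0.0, 'opening': 0.085} 0.0187
scene [[511.3576381295395, 0.0, 283.5388216501733], [0.0, 511.3576381295395, 208.24515729111852], [0.0, 0.0, 1.0]] [[-1.0, -0.0073, 0.0016], [-0.0049, 0.4853, -0.8743], [0.0056, -0.8743, -0.4853]] [0.5159303105064114, 0.14239316549308723, 1.6674263006449257] [0.507 1.393 0.933]
top [[460.9711603841232, 0.0, 284.51141638165626], [0.0, 460.9711603841232, 215.75144337063546], [0.0, 0.0, 1.0]] [[-0.0745, -0.9972, -0.0069], [-0.9759, 0.0743, -0.2051], [0.205, -0.0086, -0.9787]] [0.07784680233952444, 0.5317266071975664, 1.478840122345421] [0.222 0.051 1.557]
```

View pics/scene0.png

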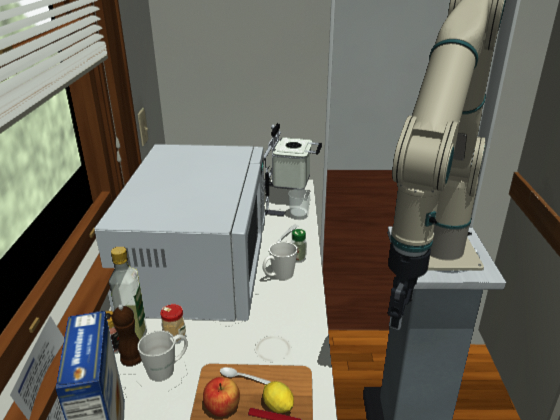

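View pics/top0.png

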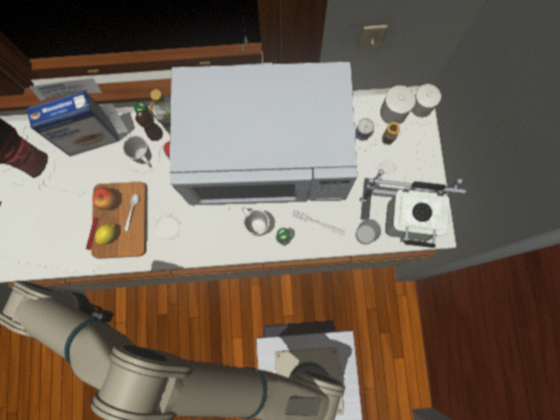

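The scene view looks from the left end. The caddy hangs at the far end, about (293,150), with the board at the bottom, about (255,390). In the top view, the caddy is at (422,212) with its front bar at (420,238) facing the robot. The board's right-hand edge runs along column 146, rows 182–256.

```bash
python3 - <<'E'
import cv2,numpy as np
a=cv2.imread("pics/top0.png")[165:255,345:475]; b=cv2.imread("pics/scene0.png")[115:225,250:340]
A=cv2.resize(a,None,fx=6,fy=6,interpolation=cv2.INTER_CUBIC)
B=cv2.resize(b,None,fx=5,fy=5,interpolation=cv2.INTER_CUBIC)
cv2.imwrite("pics/a.png",A);cv2.imwrite("pics/b.png",B)
E
cat > h.py <<'E'
import numpy as np
C={n:np.load(f"{n}.npz") for n in("scene","top")}
def ray(n,u,v):
    c=C[n];d=c["R"].T@np.linalg.solve(c["K"],[u,v,1.]);return -c["R"].T@c["t"],d
def onz(n,u,v,z):
    o,d=ray(n,u,v);return o+d*(z-o[2])/d[2]
def proj(n,X):
    c=C[n];p=c["K"]@(c["R"]@np.array(X)+c["t"]);return p[:2]/p[2]
E
python3 - <<'E'
from h import *
for u,v in((146,182),(146,256),(93,184),(93,255)): print(onz("top",u,v,.022).round(3))
print("counter front",[onz("top",u,v,0).round(3) for u,v in((10,276),(200,268),(450,245))])
print("tumbler",onz("top",367,231,.05).round(3),"mug",onz("top",258,222,.05).round(3),"jar",onz("top",285,236,.1).round(3))
E
```

```text
[0.699 0.507 0.022]
[0.441 0.51  0.022]
[0.705 0.69  0.022]
[0.458 0.688 0.022]
counter front [array([0.411, 0.976, 0.   ]), array([0.39 , 0.335, 0.   ]), array([ 0.404, -0.516,  0.   ])]
tumbler [ 0.465 -0.231  0.05 ] mug [0.523 0.127 0.05 ] jar [0.461 0.041 0.1  ]
```

View pics/a.png

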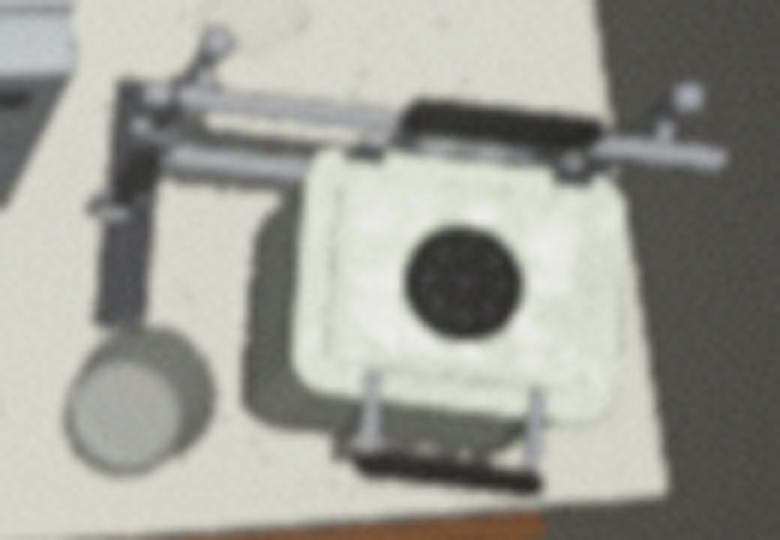

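View pics/b.png

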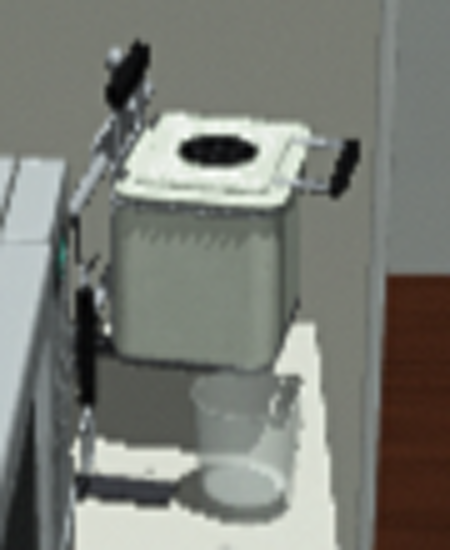

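Crop a (6× top) shows the handle centred at (502,122) and the lid bar from (362,463) to (540,482). Crop b (5× scene) shows the handle at (128,75) and the lid bar at (345,168).

Run:
```python
from h import *
f=lambda x,y,z:onz("top",345+x/6-.4,165+y/6-.4,z)
hc=f(502,122,.278);hl=f(405,117,.278);hr=f(602,130,.278)
bc=f(450,473,.216);bl=f(362,463,.216);br=f(540,482,.216)
print("handle",hc,hl,hr,"bar",bc,bl,br)
for a,b in((hl,hr),(bl,br)):
    d=a-b;print(np.linalg.norm(d),np.degrees(np.arctan2(-d[0],d[1])))
d=hc-bc;print("axis",np.linalg.norm(d[:2]),np.degrees(np.arctan2(d[1],d[0])))
print("scene handle px",proj("scene",hc),"meas",250+128/5-.4,115+75/5-.4)
print("scene bar px",proj("scene",bc),"meas",250+345/5-.4,115+168/5-.4)
```

```text
handle [ 0.54821191 -0.37834284  0.278     ] [ 0.55420928 -0.3325153   0.278     ] [ 0.54064062 -0.42532227  0.278     ] bar [ 0.38976708 -0.3493636   0.216     ] [ 0.39790194 -0.30722919  0.216     ] [ 0.38206245 -0.39245648  0.216     ]
0.0937936138695757 -8.317879592412401
0.08668668181238953 -10.52829987149088
axis 0.16107315464927707 -10.364722874553554
scene handle px [275.57182558 129.61745482] meas 275.20000000000005 129.6
scene bar px [318.8246766  148.66015219] meas 318.6 148.2
```

```bash
python3 -m crank '[[[0,0,-22],[0,0,7]],[[0,0,-22],[0,0,7]],[[0,0,-22],[0,0,7]],[[0,0,-22],[0,0,7]],[[0,0,-22],[0,0,7]],[[0,0,-22],[0,0,7]],[[0,0,-22],[0,0,7]],[[0,0,-22],[0,0,7]],[[0,0,-10],[0,0,7]],[[0,0,0],[0,0,7]]]' 1 40
cat >> h.py <<'E'
def go(target,rot=None):
    "shift in mm in the tool frame to a TCP target; tool-frame rotvec (deg) to a given downward yaw (tool y angle, deg)"
    from bench import manip
    from scipy.spatial.transform import Rotation as Ro
    s=manip.read_state();q=np.array(s["ee_rot"]);R=Ro.from_quat(q[[1,2,3,0]]);p=np.array(s["eef_pos"])
    print("t",round(s["time"],2),"p",p.round(4),"shift mm",(R.inv().apply(np.array(target)-p)*1000).round(1))
    if rot is not None:
        a=np.radians(rot);y=np.array([np.cos(a),np.sin(a),0]);z=np.array([0,0,-1.]);G=Ro.from_matrix(np.c_[np.cross(y,z),y,z])
        print("turn",np.degrees((R.inv()*G).as_rotvec()).round(2))
    print("F",np.round(s["wrist_force"],1),"open",round(s["opening"],4),"grip",round(s["grip_force"],1))
E
python3 -c "
from h import *
go([.50,.1,.43],-10)"
```

```text
time: 0.93
eef_pos: [0.2767, 0.5893, 0.4201]
ee_rot: [-0.001, 0.74, 0.672, 0.002]
wrist_force: [0.3, -1.0, 0.4]
opening: 0.0857
grip_force: 0.0
t 0.93 p [0.2767 0.5893 0.4201] shift mm [-465.6  269.   -11.5]
turn [ 0.08 -0.26  4.52]
F [ 0.3 -1.   0.4] open 0.0857 grip 0.0
```

```bash
python3 -m crank '[[[-33,19,0],[0,0,0]],[[-33,19,0],[0,0,0]],[[-33,19,0],[0,0,0]],[[-33,19,0],[0,0,0]],[[-33,19,0],[0,0,0]],[[-33,19,0],[0,0,0]],[[-33,19,0],[0,0,0]],[[-33,19,0],[0,0,0]],[[-33,19,0],[0,0,0]],[[-33,19,0],[0,0,0]]]'; python3 -m crank '[[[-33,19,0],[0,0,0]],[[-33,19,0],[0,0,0]],[[-33,19,0],[0,0,0]],[[-33,19,0],[0,0,4.5]],[[0,0,0],[0,0,0]]]'
python3 -c "
from h import *
go([.549,-.379,.38],-10)"
```

```text
time: 1.77
eef_pos: [0.4359, 0.2409, 0.4171]
ee_rot: [-0.0, 0.738, 0.675, -0.0]
wrist_force: [0.9, 0.8, 0.8]
opening: 0.0851
grip_force: 0.0
time: 2.18
eef_pos: [0.5018, 0.0953, 0.4177]
ee_rot: [0.003, 0.769, 0.639, -0.001]
wrist_force: [0.2, -0.7, 0.5]
opening: 0.0849
grip_force: 0.0
t 2.18 p [0.5018 0.0953 0.4177] shift mm [-457.5  132.9   40.3]
turn [ 0.19  0.28 -0.53]
F [ 0.2 -0.7  0.5] open 0.0849 grip 0.0
```

```bash
python3 -m crank '[[[-35,10,0],[0,0,0]],[[-35,10,0],[0,0,0]],[[-35,10,0],[0,0,0]],[[-35,10,0],[0,0,0]],[[-35,10,0],[0,0,0]],[[-35,10,0],[0,0,0]],[[-35,10,0],[0,0,0]],[[-35,10,0],[0,0,0]],[[-35,10,0],[0,0,0]],[[-35,10,0],[0,0,0]]]'; python3 -m crank '[[[-35,10,10],[0,0,0]],[[-35,10,15],[0,0,0]],[[-35,10,15],[0,0,0]],[[0,0,0],[0,0,0]],[[0,0,0],[0,0,0]]]'
python3 - <<'E'
from h import *
from bench import manip
import cv2
go([.549,-.379,.257],-10)
t=manip.read_camera("top")["color"];s=manip.read_camera("scene")["color"]
A=cv2.resize(t[135:275,335:495],None,fx=3,fy=3,interpolation=2);B=cv2.resize(s[60:200,220:340],None,fx=3,fy=3,interpolation=2)
cv2.imwrite("pics/c.png",np.hstack([A[:420],B[:420]]))
E
```

```text
time: 3.02
eef_pos: [0.5395, -0.2585, 0.4168]
ee_rot: [-0.001, 0.764, 0.645, -0.0]
wrist_force: [1.4, -0.2, 0.5]
opening: 0.0854
grip_force: 0.0
time: 3.43
eef_pos: [0.55, -0.3677, 0.375]
ee_rot: [-0.002, 0.765, 0.644, -0.001]
wrist_force: [-0.3, 0.2, -0.0]
opening: 0.0854
grip_force: 0.0
t 3.43 p [ 0.55   -0.3677  0.375 ] shift mm [-11.3   1.4 118. ]
turn [-0.24 -0.02  0.11]
F [-0.3  0.2 -0. ] open 0.0854 grip 0.0
```

View pics/c.png

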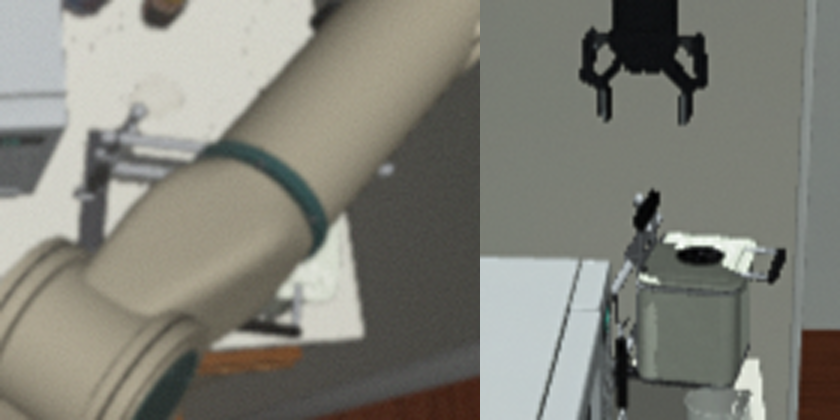

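The arm hides the caddy in the top view. In the scene half, the open fingers at (604,120) and (684,120) straddle the handle at (648,208). I'll go down and grip.

```bash
python3 -m crank '[[[-11,1,8],[0,0,0]],[[0,0,20],[0,0,0]],[[0,0,20],[0,0,0]],[[0,0,20],[0,0,0]],[[0,0,20],[0,0,0]],[[0,0,15],[0,0,0]],[[0,0,10],[0,0,0]],[[0,0,5],[0,0,0]],[[0,0,0],[0,0,0]]]'; python3 -m crank '[[[0,0,0],[0,0,0]],[[0,0,0],[0,0,0]],[[0,0,0],[0,0,0]],[[0,0,0],[0,0,0]],[[0,0,0],[0,0,0]],[[0,0,0],[0,0,0]],[[0,0,0],[0,0,0]],[[0,0,0],[0,0,0]]]' -1 80
python3 -c "
from h import *
go([.549,-.379,.300],-10)"
```

```text
time: 4.28
eef_pos: [0.5508, -0.3761, 0.2586]
ee_rot: [-0.001, 0.764, 0.646, -0.0]
wrist_force: [0.4, -0.8, 0.4]
opening: 0.0856
grip_force: 0.0
time: 4.95
eef_pos: [0.5509, -0.3772, 0.2599]
ee_rot: [0.0, 0.764, 0.645, 0.0]
wrist_force: [0.4, 0.8, 3.6]
opening: 0.0125
grip_force: 78.4
t 4.95 p [ 0.5509 -0.3772  0.2599] shift mm [ -2.1  -1.5 -40.1]
turn [0.05 0.01 0.28]
F [0.4 0.8 3.6] open 0.0125 grip 78.4
```

```bash
python3 -m crank '[[[0,0,-4],[0,0,0]],[[0,0,-6],[0,0,0]],[[0,0,-10],[0,0,0]],[[0,0,-12],[0,0,0]],[[0,0,-12],[0,0,0]],[[0,0,-10],[0,0,0]],[[0,0,-4],[0,0,0]],[[0,0,0],[0,0,0]]]'
python3 - <<'E'
from h import *
from bench import manip
import cv2
go([.549,-.379,.300],-10)
s=manip.read_camera("scene")["color"]
cv2.imwrite("pics/d.png",cv2.resize(s[60:240,220:350],None,fx=3,fy=3,interpolation=2))
E
```

```text
time: 5.62
eef_pos: [0.551, -0.3773, 0.3186]
ee_rot: [0.001, 0.764, 0.645, 0.0]
wrist_force: [-0.0, -0.5, -6.5]
opening: 0.0127
grip_force: 80.0
t 5.62 p [ 0.551  -0.3773  0.3186] shift mm [-2.  -1.7 18.6]
turn [0.11 0.05 0.37]
F [-0.  -0.5 -6.5] open 0.0127 grip 80.0
```

View pics/d.png

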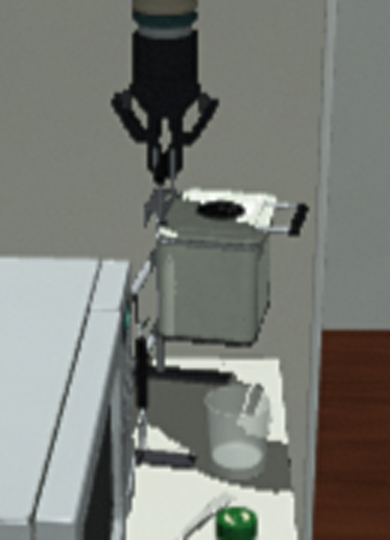

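The hook has cleared the rail and the caddy hangs level at about 0.67 kg. Next: a bit more height, draw it forward and straighten it.

```bash
python3 -m crank '[[[0,0,-12],[0,0,0]],[[0,0,-16],[0,0,0]],[[0,-4,-14],[0,0,0]],[[0,-8,-6],[0,0,-1]],[[0,-8,0],[0,0,-2]],[[0,-5,0],[0,0,-2]],[[0,0,0],[0,0,-2]],[[0,0,0],[0,0,-2]],[[0,0,0],[0,0,-1]],[[0,0,0],[0,0,0]]]'
python3 -c "
from h import *
go([.535,.4135,.365],-.7)"
```

```text
time: 6.5
eef_pos: [0.5253, -0.3728, 0.3646]
ee_rot: [-0.001, 0.705, 0.709, -0.0]
wrist_force: [-0.4, -0.1, -5.8]
opening: 0.0125
grip_force: 79.9
t 6.5 p [ 0.5253 -0.3728  0.3646] shift mm [7.862e+02 1.490e+01 5.000e-01]
turn [-0.07 -0.06  1.08]
F [-0.4 -0.1 -5.8] open 0.0125 grip 79.9
```

```bash
python3 -m crank '[[[10,0,0],[0,0,0]],[[20,0,0],[0,0,0]],[[30,0,0],[0,0,0]],[[30,0,0],[0,0,0]],[[30,0,0],[0,0,0]],[[30,0,0],[0,0,0]],[[30,0,0],[0,0,0]],[[30,0,0],[0,0,0]],[[30,0,0],[0,0,0]],[[30,0,0],[0,0,0]]]'; python3 -m crank '[[[30,0,0],[0,0,0]],[[30,0,0],[0,0,0]],[[30,0,0],[0,0,0]],[[30,0,0],[0,0,0]],[[30,0,0],[0,0,0]],[[30,0,0],[0,0,0]],[[30,0,0],[0,0,0]],[[30,0,0],[0,0,0]],[[30,0,0],[0,0,0]],[[30,0,0],[0,0,0]]]';  python3 -m crank '[[[30,0,0],[0,0,0]],[[30,0,0],[0,0,0]],[[30,0,0],[0,0,0]],[[30,0,0],[0,0,0]],[[30,1,0],[0,0,0]],[[30,2,0],[0,0,0]],[[20,2,0],[0,0,0]],[[10,0,0],[0,0,1]],[[6,0,0],[0,0,0]],[[0,0,0],[0,0,0]]]'
python3 - <<'E'
from h import *
from bench import manip
import cv2
go([.537,.4135,.184],-.7)
s=manip.read_camera("scene")["color"];t=manip.read_camera("top")["color"]
cv2.imwrite("pics/e.png",np.hstack([s[180:420,100:400],t[100:340,60:360]]))
E
```

```text
time: 7.33
eef_pos: [0.5237, -0.1009, 0.3653]
ee_rot: [-0.0, 0.705, 0.709, 0.0]
wrist_force: [1.4, -0.2, -6.2]
opening: 0.0125
grip_force: 80.0
time: 8.17
eef_pos: [0.5215, 0.1986, 0.3654]
ee_rot: [-0.0, 0.705, 0.709, -0.0]
wrist_force: [0.6, -0.8, -6.4]
opening: 0.0125
grip_force: 80.0
time: 9.0
eef_pos: [0.5251, 0.4146, 0.3645]
ee_rot: [-0.0, 0.71, 0.704, -0.0]
wrist_force: [-0.1, -0.2, -7.1]
opening: 0.0126
grip_force: 80.0
t 9.0 p [0.5251 0.4146 0.3645] shift mm [ -1.   12.1 180.5]
turn [-0.05  0.02  0.21]
F [-0.1 -0.2 -7.1] open 0.0126 grip 80.0
```

View pics/e.png

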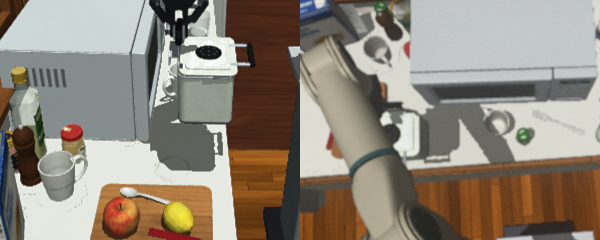

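```bash
python3 -m crank '[[[0,6,6],[0,0,0]],[[0,7,18],[0,0,0]],[[0,5,24],[0,0,0]],[[0,0,28],[0,0,0]],[[0,0,28],[0,0,0]],[[0,0,24],[0,0,0]],[[0,0,18],[0,0,0]],[[0,0,12],[0,0,0]],[[0,0,8],[0,0,0]],[[0,0,4],[0,0,0]]]'; python3 -m crank '[[[0,0,3],[0,0,0]],[[0,0,3],[0,0,0]],[[0,0,2],[0,0,0]],[[0,0,2],[0,0,0]],[[0,0,0],[0,0,0]]]'
python3 -c "
from h import *
go([.545,.4135,.184],-.7)"
```

```text
time: 9.93
eef_pos: [0.5446, 0.4119, 0.1945]
ee_rot: [0.0, 0.711, 0.703, -0.0]
wrist_force: [-1.5, -1.0, -6.4]
opening: 0.0122
grip_force: 80.1
time: 10.35
eef_pos: [0.5442, 0.4128, 0.1854]
ee_rot: [-0.0, 0.711, 0.703, 0.0]
wrist_force: [-0.5, -0.3, -6.1]
opening: 0.0125
grip_force: 80.0
t 10.35 p [0.5442 0.4128 0.1854] shift mm [0.7 0.8 1.4]
turn [ 0.01 -0.01  0.07]
F [-0.5 -0.3 -6.1] open 0.0125 grip 80.0
```

```bash
python3 -m crank '[[[0,0,1],[0,0,0]],[[0,0,1],[0,0,0]],[[0,0,0],[0,0,0]]]'
python3 -m crank '[[[0,0,0.7],[0,0,0]],[[0,0,0.3],[0,0,0]],[[0,0,0],[0,0,0]]]'
```

```text
time: 10.6
eef_pos: [0.5451, 0.4129, 0.1842]
ee_rot: [0.0, 0.711, 0.703, 0.001]
wrist_force: [1.1, -0.4, -3.2]
opening: 0.0126
grip_force: 80.6
time: 10.85
eef_pos: [0.5456, 0.4129, 0.184]
ee_rot: [0.0, 0.711, 0.703, 0.002]
wrist_force: [2.0, -0.7, 5.5]
opening: 0.0128
grip_force: 81.7
```

```bash
python3 -m crank '[[[0,0,0],[0,0,0]],[[0,0,0],[0,0,0]],[[0,0,0],[0,0,0]],[[0,0,0],[0,0,0]],[[0,0,0],[0,0,0]],[[0,0,0],[0,0,0]],[[0,0,-5],[0,0,0]],[[0,0,-10],[0,0,0]],[[0,0,-20],[0,0,0]],[[0,0,-30],[0,0,0]]]' 1;  python3 -m crank '[[[0,0,-30],[0,0,0]],[[0,-10,-20],[0,0,0]],[[0,-25,0],[0,0,0]],[[0,-30,0],[0,0,0]],[[0,-30,0],[0,0,0]],[[0,-30,0],[0,0,0]],[[0,-25,0],[0,0,0]],[[0,-12,0],[0,0,0]],[[0,0,0],[0,0,0]],[[0,0,0],[0,0,0]]]' -0.2
python3 - <<'E'
from h import *
from bench import manip
import cv2
go([.384,.415,.121],-.7)
s=manip.read_camera("scene")["color"];t=manip.read_camera("top")["color"]
print(proj("scene",[.384,.415,.14]),proj("scene",[.546,.413,.198]),proj("top",[.384,.415,.14]))
cv2.imwrite("pics/f.png",np.hstack([cv2.resize(s[210:370,220:370],None,fx=3,fy=3,interpolation=2),cv2.resize(t[140:300,100:210],None,fx=3,fy=3,interpolation=2)]))
E
```

```text
time: 11.68
eef_pos: [0.5429, 0.412, 0.2464]
ee_rot: [-0.0, 0.711, 0.703, -0.002]
wrist_force: [-1.2, 1.0, 0.3]
opening: 0.0855
grip_force: 0.0
time: 12.52
eef_pos: [0.3829, 0.4149, 0.2983]
ee_rot: [0.0, 0.711, 0.703, 0.001]
wrist_force: [0.1, 0.1, -1.0]
opening: 0.0339
grip_force: 0.0
t 12.52 p [0.3829 0.4149 0.2983] shift mm [-1.000e-01  8.000e-01  1.773e+02]
turn [ 0.09 -0.08  0.09]
F [ 0.1  0.1 -1. ] open 0.0339 grip 0.0
[336.85193438 298.85190566] [269.74167145 278.63817741] [165.59162182 267.50769644]
```

View pics/f.png

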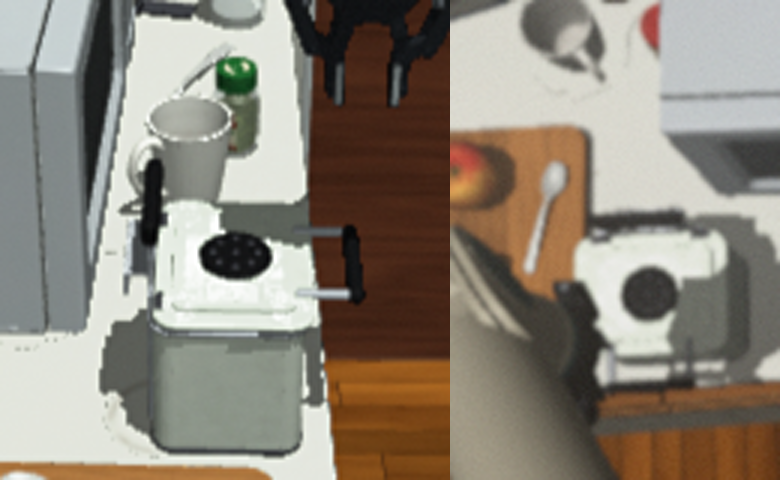

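The scene half shows the caddy standing upright and free. Its lid bar is at full-image (337.3,297.7) against a predicted (336.9,298.9), and the handle agrees too, so I'll go down over the bar.

```bash
python3 -m crank '[[[0,1,15],[0,0,0]],[[0,0,25],[0,0,0]],[[0,0,30],[0,0,0]],[[0,0,30],[0,0,0]],[[0,0,25],[0,0,0]],[[0,0,20],[0,0,0]],[[0,0,15],[0,0,0]],[[0,0,10],[0,0,0]],[[0,0,6],[0,0,0]],[[0,0,0],[0,0,0]]]'; python3 -m crank '[[[0,0,0],[0,0,0]],[[0,0,0],[0,0,0]],[[0,0,0],[0,0,0]],[[0,0,0],[0,0,0]],[[0,0,0],[0,0,0]],[[0,0,0],[0,0,0]]]' -1 25
python3 -c "
from h import *
go([.384,.415,.121],-.7)
x0,z0=.384,.14
r=np.hypot(.155,.0035);a0=np.arctan2(.0035,.155)
p=np.array([[-r*np.cos(a0+a),r*np.sin(a0+a)] for a in np.radians(np.arange(0,46,3))])*1000
print(np.diff(p,axis=0).round(1).tolist(),(p[-1]-p[0]).round(1))"
```

```text
time: 13.45
eef_pos: [0.3839, 0.4138, 0.1203]
ee_rot: [0.0, 0.711, 0.703, -0.001]
wrist_force: [0.1, 1.1, 0.6]
opening: 0.034
grip_force: 0.0
time: 13.95
eef_pos: [0.3837, 0.4149, 0.122]
ee_rot: [-0.0, 0.711, 0.703, 0.001]
wrist_force: [-0.1, -0.1, 4.1]
opening: 0.0127
grip_force: 25.8
t 13.95 p [0.3837 0.4149 0.122 ] shift mm [0.1 0.3 1. ]
turn [ 0.06 -0.07  0.05]
F [-0.1 -0.1  4.1] open 0.0127 grip 25.8
[[0.4, 8.1], [0.8, 8.1], [1.2, 8.0], [1.7, 7.9], [2.1, 7.8], [2.5, 7.7], [2.9, 7.6], [3.3, 7.4], [3.7, 7.2], [4.0, 7.0], [4.4, 6.8], [4.7, 6.6], [5.1, 6.3], [5.4, 6.1], [5.7, 5.8]] [ 47.9 108.6]
```

```bash
python3 -m crank '[[[0,0.4,-8.1],[0,0,0]],[[0,0.8,-8.1],[0,0,0]],[[0,1.2,-8],[0,0,0]],[[0,1.7,-7.9],[0,0,0]],[[0,2.1,-7.8],[0,0,0]],[[0,0,0],[0,0,0]]]'; python3 -m crank '[[[0,2.5,-7.7],[0,0,0]],[[0,2.9,-7.6],[0,0,0]],[[0,3.3,-7.4],[0,0,0]],[[0,3.7,-7.2],[0,0,0]],[[0,4,-7],[0,0,0]],[[0,0,0],[0,0,0]]]'; python3 -m crank '[[[0,4.4,-6.8],[0,0,0]],[[0,4.7,-6.6],[0,0,0]],[[0,5.1,-6.3],[0,0,0]],[[0,5.4,-6.1],[0,0,0]],[[0,5.7,-5.8],[0,0,0]],[[0,0,0],[0,0,0]],[[0,0,0],[0,0,0]]]'
python3 - <<'E'
from h import *
from bench import manip
import cv2
go([.384+.0479,.415,.122+.1086],-.7)
s=manip.read_camera("scene")["color"];t=manip.read_camera("top")["color"]
print(proj("scene",[.546,.413,.198]),proj("scene",[.432,.415,.249]))
cv2.imwrite("pics/g.png",np.hstack([cv2.resize(s[190:370,220:370],None,fx=3,fy=3,interpolation=2),cv2.resize(t[120:300,100:200],None,fx=3,fy=3,interpolation=2)]))
E
```

```text
time: 14.45
eef_pos: [0.3901, 0.4148, 0.163]
ee_rot: [-0.0, 0.711, 0.703, 0.001]
wrist_force: [-0.9, -1.0, 0.3]
opening: 0.0129
grip_force: 24.6
time: 14.95
eef_pos: [0.4078, 0.4145, 0.1999]
ee_rot: [0.0, 0.711, 0.703, 0.002]
wrist_force: [-0.8, -0.4, -0.6]
opening: 0.0128
grip_force: 24.4
time: 15.53
eef_pos: [0.432, 0.414, 0.2302]
ee_rot: [0.0, 0.711, 0.703, 0.001]
wrist_force: [-2.0, -0.1, -0.1]
opening: 0.0131
grip_force: 24.6
t 15.53 p [0.432  0.414  0.2302] shift mm [ 1.  -0.1 -0.4]
turn [ 0.05 -0.04  0.02]
F [-2.  -0.1 -0.1] open 0.0131 grip 24.6
[269.74167145 278.63817741] [318.59983173 261.68493273]
```

View pics/g.png

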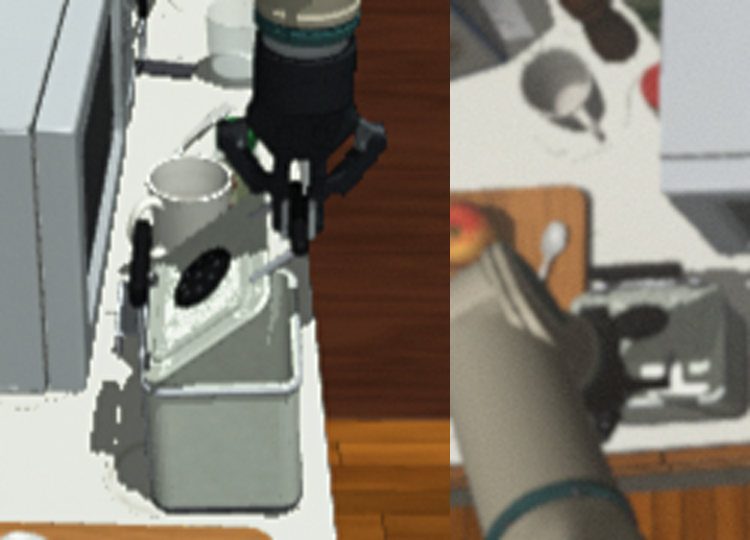

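The lid is up near 45°. But the handle has moved from x≈270.3 to 267.3 px while the bin's base hasn't, and the bar feels a 2 N push, so the caddy may be tipping back slightly. I'll ease off toward the front and compare.

```bash
cat > m.py <<'E'
from h import *
from bench import manip
import cv2
s=manip.read_camera("scene")["color"]
def m(im,k):
    a=im[255:300,258:280].max(2)<50
    n,l,st,c=cv2.connectedComponentsWithStats(a.astype(np.uint8)); i=1+np.argmax(st[1:,4]);print(k,c[i]+[258,255],st[i])
m(s,"now")
f=manip.read_state();print(f["time"],f["wrist_force"].round(2) if hasattr(f["wrist_force"],'round') else f["wrist_force"],f["wrist_torque"],f["eef_pos"])
E
python3 m.py
python3 -m crank '[[[0,-1,0],[0,0,0]],[[0,-1,0],[0,0,0]],[[0,0,0],[0,0,0]],[[0,0,0],[0,0,0]]]';python3 m.py
python3 -m crank '[[[0,-1,0],[0,0,0]],[[0,-1,0],[0,0,0]],[[0,0,0],[0,0,0]],[[0,0,0],[0,0,0]]]';python3 m.py
```

```text
now [266.64417178 277.87730061] [  5   9   8  29 163]
15.6833 [-1.89 -0.03  0.08] [-0.07237131  0.33016595 -0.03251012] [0.43081186 0.41407103 0.22953915]
time: 16.02
eef_pos: [0.4288, 0.414, 0.2296]
ee_rot: [-0.0, 0.711, 0.703, -0.0]
wrist_force: [-1.0, -0.8, 0.9]
opening: 0.0128
grip_force: 24.6
now [267.825   277.85625] [  6   9   8  29 160]
16.0667 [-1.84 -0.61  0.95] [-0.07433764  0.36982061 -0.02164363] [0.42892028 0.41401965 0.22963872]
time: 16.4
eef_pos: [0.427, 0.414, 0.2297]
ee_rot: [-0.0, 0.711, 0.703, -0.0]
wrist_force: [-1.7, 0.2, 1.0]
opening: 0.0128
grip_force: 24.6
now [269.06134969 277.55828221] [  8   8   7  30 163]
16.45 [-1.99 -0.08  0.13] [-0.03028105  0.41400094 -0.03996635] [0.42709007 0.41402788 0.22970074]
```

```bash
python3 -m crank '[[[0,-1,0],[0,0,0]],[[0,-1,0],[0,0,0]],[[0,0,0],[0,0,0]],[[0,0,0],[0,0,0]]]' - 20;python3 m.py
python3 -m crank '[[[0,-1,0],[0,0,0]],[[0,-1,0],[0,0,0]],[[0,0,0],[0,0,0]],[[0,0,0],[0,0,0]]]';python3 m.py
python3 -m crank '[[[0,-1,0],[0,0,0]],[[0,-1,0],[0,0,0]],[[0,0,0],[0,0,0]],[[0,0,0],[0,0,0]]]';python3 m.py
```

```text
time: 16.78
eef_pos: [0.4251, 0.414, 0.2297]
ee_rot: [-0.0, 0.711, 0.703, -0.0]
wrist_force: [-0.6, -0.4, 0.1]
opening: 0.013
grip_force: 24.6
now [270.22012579 277.69811321] [  9   8   7  30 159]
16.8333 [-1.41  0.33 -0.72] [-0.05309303  0.32367409  0.01823917] [0.42510552 0.41404779 0.2297116 ]
time: 17.17
eef_pos: [0.4238, 0.414, 0.2297]
ee_rot: [0.0, 0.711, 0.703, 0.0]
wrist_force: [1.6, -0.8, -2.5]
opening: 0.0131
grip_force: 24.4
now [270.68944099 277.44099379] [  9   8   8  30 161]
17.2167 [ 2.17 -0.03 -2.59] [-0.00598183 -0.43051214 -0.04009824] [0.42372891 0.41403669 0.22974652]
time: 17.55
eef_pos: [0.4212, 0.4141, 0.2298]
ee_rot: [0.0, 0.711, 0.703, 0.0]
wrist_force: [2.7, -0.9, -2.1]
opening: 0.0129
grip_force: 24.4
now [271.60126582 277.01265823] [ 10   8   8  29 158]
17.6 [ 0.86  0.19 -2.35] [-0.02039902 -0.39409034  0.01403828] [0.42124904 0.4140419  0.22975271]
```

```bash
python3 -m crank '[[[0,1,0],[0,0,0]],[[0,1,0],[0,0,0]],[[0,0,0],[0,0,0]],[[0,0,0],[0,0,0]]]';python3 m.py
python3 -m crank '[[[0,0.8,0],[0,0,0]],[[0,0,0],[0,0,0]],[[0,0,0],[0,0,0]]]';python3 m.py
```

```text
time: 17.93
eef_pos: [0.4233, 0.414, 0.2296]
ee_rot: [0.0, 0.711, 0.703, -0.0]
wrist_force: [2.1, 0.3, -2.5]
opening: 0.0129
grip_force: 24.4
now [270.85806452 277.19354839] [ 10   8   7  30 155]
17.9833 [ 1.86 -0.02 -2.63] [ 0.03782806 -0.36848794  0.00440083] [0.42321672 0.4140045  0.22967256]
time: 18.23
eef_pos: [0.4239, 0.414, 0.2297]
ee_rot: [-0.0, 0.711, 0.703, -0.0]
wrist_force: [2.4, -0.3, -2.3]
opening: 0.013
grip_force: 24.4
now [270.67283951 277.4382716 ] [  9   8   8  30 162]
18.2833 [ 1.97 -0.19 -1.82] [-0.00945147 -0.34618     0.03328153] [0.42395933 0.41402313 0.22968996]
```

```bash
python3 -m crank '[[[0,0.4,0],[0,0,0]],[[0,0,0],[0,0,0]],[[0,0,0],[0,0,0]]]';python3 m.py
python3 -m crank '[[[0,0.3,0],[0,0,0]],[[0,0,0],[0,0,0]],[[0,0,0],[0,0,0]]]';python3 m.py
python3 - <<'E'
from bench import manip
import cv2,numpy as np
s=manip.read_camera("scene")["color"]
cv2.imwrite("pics/i.png",cv2.resize(s[180:410,180:380],None,fx=2.6,fy=2.6,interpolation=2))
E
```

```text
time: 18.53
eef_pos: [0.4243, 0.414, 0.2296]
ee_rot: [-0.0, 0.711, 0.703, -0.0]
wrist_force: [1.4, 0.1, -3.0]
opening: 0.0128
grip_force: 24.4
now [270.43670886 278.03797468] [  9   8   7  30 158]
18.5833 [ 1.39 -0.14 -3.03] [-0.00964189 -0.34187481  0.00707623] [0.42427391 0.41403421 0.22967028]
time: 18.83
eef_pos: [0.4246, 0.414, 0.2297]
ee_rot: [-0.0, 0.711, 0.703, -0.0]
wrist_force: [1.6, -0.0, -2.7]
opening: 0.0127
grip_force: 24.4
now [270.35443038 277.91139241] [  9   8   7  30 158]
18.8833 [ 1.52  0.43 -2.86] [-0.02103691 -0.25799313  0.01824432] [0.42464046 0.41399162 0.2296687 ]
```

View pics/i.png

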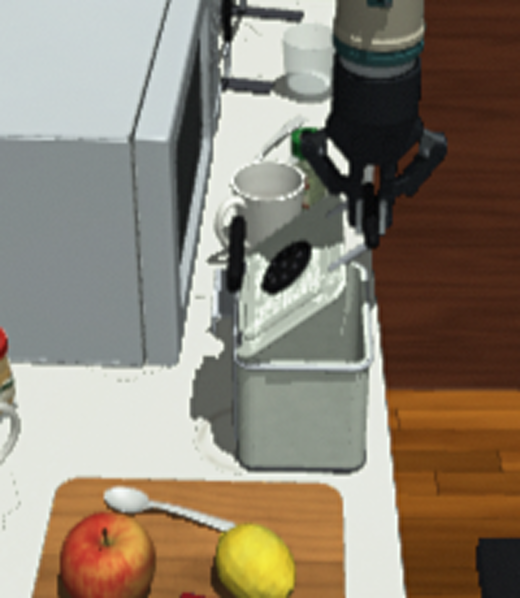

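The caddy is flat on the worktop beside the board, with the lid held at about 45° by the bar. The mug, jar, fork and tumbler haven't moved.

```bash
python3 -c "
from bench import manip
print(manip.job_done())"
```

```text
the job is handed in; nothing more can be done
None
```

The job is handed in at about 19 s: the caddy stands upright about 2 cm off the board's right-hand edge, with its lid held at about 45° by the bar; while raising the lid it tipped back by about 2°, which I corrected before handing in.

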